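# Lay the bent filling tube on its draining stand

### The job

Lay the Z-bent steel filling tube on the draining stand so that it slopes and drains through its nozzle: the nozzle leg resting in the low V saddle, the plain open leg pressed right down past the sprung rollers to the bottom of the high fork. Tilt it into place and ease it down by hand, do not let it drop or swing down by itself, and do not push the jar, pot and lid on the table about.

Things in the scene. Friction and masses are not known exactly. Their poses are not given: they have to be found in the camera images.
- tube_mid (a point): loose Z-bent steel tube, 14 mm thick, 200 g, lying flat. This point is on its axis at the middle of its straight arm, near its balance point (7 mm above the table at the start). Axes are the tube's: x along the arm towards the plain leg, z up as it lies. The arm is 130 mm long between the leg axes (x = -65 to +65 mm), straight over the middle 106 mm
- tube_plain_end (a point): point on the axis of the tube's plain leg, 51 mm from the arm's axis; it belongs midway between the plates of the high fork. Axes as tube_mid. The leg leaves the arm at x = +65 mm towards +y and ends, open and 14 mm thick, at y = +92 mm
- tube_nozzle_end (a point): point on the axis of the tube's nozzle leg, 40 mm from the arm's axis; it belongs in the middle of the low saddle. Axes as tube_mid. The leg leaves the arm at x = -65 mm towards -y, is 14 mm thick to y = -66 mm, then narrows to an 8 mm nozzle that ends at y = -89 mm
- stand_high (a point): where tube_plain_end is when home, 125 mm above the table, in the high fork of the fixed stand. Axes are the stand's: x from low saddle to high fork (away from the robot), z up; both legs lie along y. Fork: two upright plates 8 mm thick, centred 27 mm either side along y (46 mm free between). Slots 17 mm wide, floor 7 mm below this point; near wall 22 mm above it, then flares to x -20, z 36 mm
- stand_roller (a point): axis of the two sprung rollers (radius 8 mm, one in each fork plate) at rest: 10.5 mm beyond and 12.5 mm above stand_high; they close the slots. A leg only laid in rests on them about 20 mm too high; pushed down with 5 to 15 N midway between the plates it drives them back and drops under them to the slot floor. Posts 30 mm high stand at x +27 mm from stand_high
- stand_low (a point): where tube_nozzle_end is when home: axis of a leg in the low V saddle of the same stand, 60 mm above the table, 113 mm nearer, 65 mm lower and 91 mm to the -y side of stand_high (the arm then lies at y +40 mm from here, sloping 30 degrees). Axes as stand_high. Saddle 24 mm long along y; its plates slope at 45 degrees to 11 mm above this point, 42 mm apart at the mouth
- stand: the fixed aluminium draining stand; origin under the point midway between both slots' axes in the plane of the arm, axes as stand_high. Grey base plate 180 x 156 mm, 10 mm thick
- catch (a joint): how far the sprung rollers of the high fork are pushed back (m): 0 at rest, at most 0.007; 4 N to start, 8 N at full travel
- tube: the same tube; origin on its underside below tube_mid, axes as tube_mid
- resin_jar: bystander: low jar with a beige lid, 54 mm across, 32 mm high, origin under its centre; leave alone
- attar_pot: bystander: small pot with a black lid, 33 mm across, 34 mm high, origin under its centre; leave alone
- yellow_lid: bystander: flat lid, 78 mm across, 15 mm high, lying on the table, origin under its centre; leave alone
Things that resemble listed ones, but are neither listed nor needed, are in the scene too. What is shaped like the tube but blue is not meant.

How it is judged:
By the outcome, as a careful person would: the job done as asked, in the order asked, and still so for the second after the job is handed in, with the robot touching nothing.
It also fails if it takes over 67 s, if anything falls off the work surface, if the arm or the gripper's body presses on something with over 40 N, if the wrist force passes 120 N, or if a joint passes its speed limit or range.

### The arm

A 7-joint arm with a two-finger parallel gripper is mounted at the origin on a cart in front of the work surface, level with it; the furniture and walls round the work are solid. World frame = base frame: x ahead of the robot, y to its left, z up, the work surface at z = 0. Lengths are in m, angles in degrees, forces in N, time in s.
With the tool pointing down it reaches from about 0.425 to 0.875 m from the base axis. Payload 4.7 kg.
Tool frame: the origin (TCP) lies between the finger pads; the fingertips stand 14 mm ahead of it and the grasp point (between the pads) lies 5 mm behind it (manip.tip_reach is the distance from the TCP to the fingertips, in m); z points along the fingers, y is the direction in which the jaws open and shut (so a half turn about z gives the same grasp; the last joint's range is limited). The gripper opens to 85 mm and grips with 20 to 120 N. Pads are 22 mm wide; open, the fingers measure 114 mm over their backs; the gripper's body (76 mm by 85 mm) begins 54 mm behind the grasp point. The pads swing forward as they close: fully open they stand 13 mm farther back than shut.
Start: joints at [76.152, 18.392, -4.016, 83.108, 1.295, 78.541, -3.26], TCP at [0.164, -0.629, 0.245] pointing down, gripper open.
Joint ranges: [-163.93, 163.93], [-17.29, 119.83], [-79.2, 71.16], [3.27, 140.29], [-89.18, 269.18], [5.43, 117.66], [-154.24, 154.24]. Speed limits (degrees/s): [147.25, 147.25, 180, 180, 180, 180, 180].

### API

Orientations are given as a 3x3 rotation matrix whose columns are the frame's x, y, z axes.
In Python, from workcell import manip gives the robot as it stands.
- The arm moves only by the shell command python3 -m pendant 'ROWS' [FORCE]. ROWS is text: rows parted by semicolons, each of 7 numbers parted by spaces: the opening, from -1 (shut) to 1 (fully open), so that 0 is half open, then the shift along the tool's x, y, z in cm, then the turn, a rotation vector about the tool's x, y, z in rad. In form: claw tx ty tz ax ay az; .... A call has 1 to 12 rows; each row shifts and turns the commanded pose from where the row before left it, along the tool's axes as they then stand; what a row does not reach is not made up. A row lasts 1/8 s, in which the tool goes at most 62.5 mm and 10.7 degrees, less where a joint would pass 70% of its speed; a pose out of reach is approached as far as the arm can. A call with a gripper value outside its range is refused whole. The fingers move at their own pace and stop on an object; FORCE is the grip in N (left out, the last holds). Time passes only in rows, so rows that do not move let the fingers close. It gives the time, the measured TCP pose, the force and the opening at its end, in the units of the state.
- manip.observe(): the state, without advancing time (a new reading comes with each control period).
- manip.grab_frame(name): name is "side" or "top"; returns a dict with "image" (480x640x3 uint8, red, green, blue), "fov_y" (degrees; the focal length in pixels is half the picture's height over the tangent of half this angle, whatever the lens; pixels are square), "cx", "cy" (the principal point, pixels), "R" (3x3) and "t" (3): a world point X has camera coordinates R X + t. Camera axes: x right, y down, z forward; pixel columns grow to the right and rows downward; lengths in m; the calibration is good to about 2 mm. A picture is of the moment at which its call begins. There is no depth.
- manip.finish_job(): hands the job in, once; it reports no verdict.
Trained networks look in a picture, given as the dict that the camera call returned (one of the last four; its "shot" number tells which), for a name from the list of things; names that differ only in an ending like _2 or _b are one class to them, and where a whole thing is asked for, a point or a joint stands for the part that bears it (a point fixed in the world has none). Each returns a list of dicts, best first, with "p" (0 to 1); they miss things now and then, are a little off and sometimes report something else, mostly with a low value. They report only what shows in the picture. A call takes as long as a camera call. They do not tell look-alikes from the thing itself.
- manip.recognise(picture, label): "location" ([x, y, z] in m, in the coordinates of the camera as it stood for that picture, good to about 4 mm: the middle of the surface that is visible of it).
- manip.cut_out(picture, label): "pixels" (480x640 bool, what is visible of it).
The state is a dict: "clock": time; "joints": joint angles; "joint_vel": joint speeds; "joint_torque": joint torques, N m; "eef_pos": TCP position; "tcp_rot": TCP orientation; "ft_force": force on the tool from outside, world axes, zero at the start; "moment": the same for the moment, N m; "width": opening from 0.0 (shut) to 1.0 (fully open).
Only numpy, scipy, OpenCV 4.12 (cv2) and the standard library are available. Lean on these libraries where they do the work, as an engineer would, in place of code of your own. Each camera call takes 0.05 s, during which the arm holds its last target.

## Working session

There is one attempt and no reset: what is moved stays moved. The work goes in short steps, Python scripts to look and compute and a shell command to move; the robot and the scene stay as the last step left them, time stands still between calls to the robot, and variables do not carry over. Pictures are saved under pics/ and viewed, and the job is handed in when it is done.

```bash
ls -la; mkdir -p pics; cat > h.py <<'E'
import numpy as np,cv2
from workcell import manip
def save(f,n): cv2.imwrite('pics/'+n,cv2.cvtColor(f['image'],cv2.COLOR_RGB2BGR))
def K(f):
    fl=240/np.tan(np.radians(f['fov_y'])/2); return fl,f['cx'],f['cy']
def proj(f,X):
    c=np.array(f['R'])@np.array(X)+np.array(f['t']); fl,cx,cy=K(f); return np.array([cx+fl*c[0]/c[2],cy+fl*c[1]/c[2]])
def onz(f,u,v,z):
    fl,cx,cy=K(f); R=np.array(f['R']);t=np.array(f['t']); d=R.T@np.array([(u-cx)/fl,(v-cy)/fl,1]); o=-R.T@t
    return o+d*(z-o[2])/d[2]
def w(f,l): return np.array(f['R']).T@(np.array(l)-np.array(f['t']))
E
python3 - <<'E'
from h import *
print(manip.observe())
for n in('side','top'):
    f=manip.grab_frame(n); save(f,n+'0.png'); print(n,f['fov_y'],f['cx'],f['cy'],np.round(f['R'],3).tolist(),np.round(f['t'],3), [k for k in f])
    for l in ('tube','stand','resin_jar','attar_pot','yellow_lid','tube_mid','stand_high','stand_low','tube_plain_end','tube_nozzle_end','stand_roller'):
        r=manip.recognise(f,l); print(l,[(np.round(w(f,q['location']),3).tolist(),round(q['p'],2)) for q in r[:3]])
E
```

```text
total 12
drwxr-xr-x  3 agent agent 4096 Dec  6 12:34 .
drwxr-xr-x 23 root  root  4096 Dec  6 12:34 ..
drwxr-xr-x  2 agent agent 4096 Dec  6 12:34 pics
{'clock': 0.0, 'joints': array([76.15141606, 18.44058569, -4.01568633, 83.17376352,  1.29560475,
       78.53994973, -3.25921459]), 'joint_vel': array([ 0.09016443, -0.00484321,  0.02730502, -0.06656735,  0.01726667,
        0.06179667, -0.04894478]), 'joint_torque': array([-5.00094902e-04, -4.93589044e+01, -3.82719655e-01, -3.14337158e+01,
        1.28205409e-02,  1.14915657e-02,  5.90275221e-06]), 'eef_pos': array([ 0.1642904 , -0.62838099,  0.24421616]), 'tcp_rot': array([[ 9.67447462e-01,  2.53071264e-01, -5.85827659e-04],
       [ 2.53071919e-01, -9.67445768e-01,  1.81360978e-03],
       [-1.07783970e-04, -1.90282871e-03, -9.99998184e-01]]), 'ft_force': array([-0.75342554, -0.40270423,  0.3230486 ]), 'moment': array([-0.00820602,  0.01838582,  0.01097934]), 'width': 1.000944619081865}
side 48.92912547125421 322.2028587705038 241.8168261773525 [[0.973, -0.231, -0.007], [-0.128, -0.516, -0.847], [0.192, 0.825, -0.532]] [-0.486  0.17
[... 831 characters left out ...]
image', 'fov_y', 'cx', 'cy', 'R', 't', 'shot']
tube [([0.417, 0.312, 0.014], 0.71), ([0.601, 0.199, 0.01], 0.61)]
stand [([0.574, -0.182, 0.011], 0.64), ([0.553, 0.005, 0.029], 0.3)]
resin_jar []
attar_pot [([0.555, 0.003, 0.031], 0.71)]
yellow_lid [([0.405, 0.015, 0.016], 0.97), ([0.599, 0.202, 0.009], 0.59)]
tube_mid [([0.417, 0.312, 0.015], 0.92), ([0.6, 0.2, 0.006], 0.78)]
stand_high [([0.572, -0.184, 0.008], 0.61)]
stand_low [([0.575, -0.183, 0.008], 0.75)]
tube_plain_end [([0.42, 0.309, 0.011], 0.65), ([0.601, 0.202, 0.013], 0.63)]
tube_nozzle_end [([0.602, 0.201, 0.012], 0.95), ([0.415, 0.311, 0.013], 0.81), ([0.569, -0.181, 0.012], 0.26)]
stand_roller [([0.573, -0.182, 0.009], 0.76)]
```

View pics/side0.png

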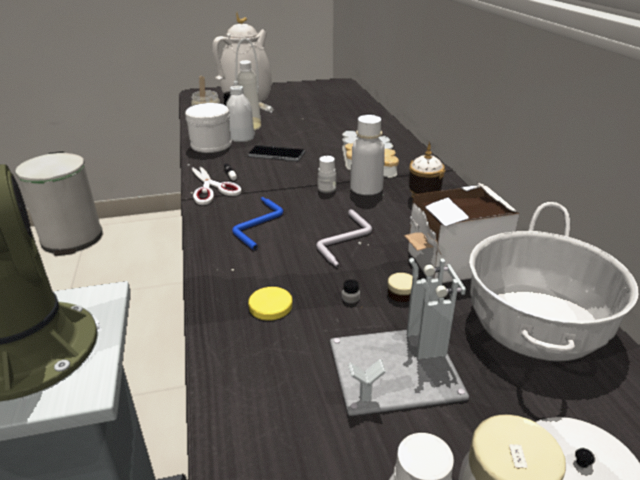

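View pics/top0.png

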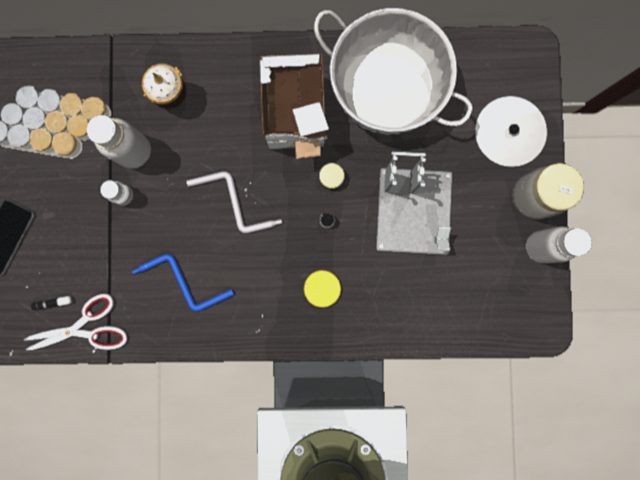

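```bash
python3 - <<'E'
from h import *
a=cv2.imread('pics/top0.png');b=cv2.imread('pics/side0.png')
c1=cv2.resize(a[155:255,170:300],None,fx=4,fy=4,interpolation=cv2.INTER_CUBIC)
c2=cv2.resize(b[195:275,300:390],None,fx=4,fy=4,interpolation=cv2.INTER_CUBIC)
o=np.zeros((400,800,3),np.uint8); c2=cv2.resize(c2,(270,240)); o[:400,:520]=c1; o[:240,525:795]=c2
cv2.imwrite('pics/crop1.png',o)
c3=cv2.resize(a[140:265,365:465],None,fx=4,fy=4,interpolation=cv2.INTER_CUBIC)
c4=cv2.resize(b[250:420,325:475],(400,453),interpolation=cv2.INTER_CUBIC)
o=np.zeros((500,800,3),np.uint8); o[:500,:400]=c3;o[:453,400:]=c4
cv2.imwrite('pics/crop2.png',o)
E
```

```text
(no output)
```

View pics/crop1.png

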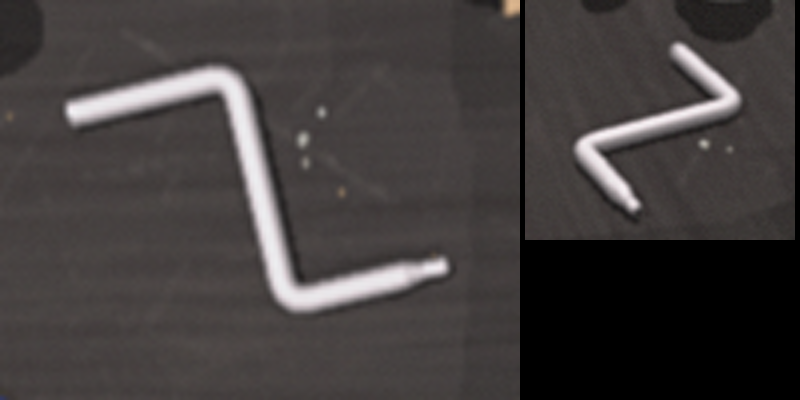

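View pics/crop2.png

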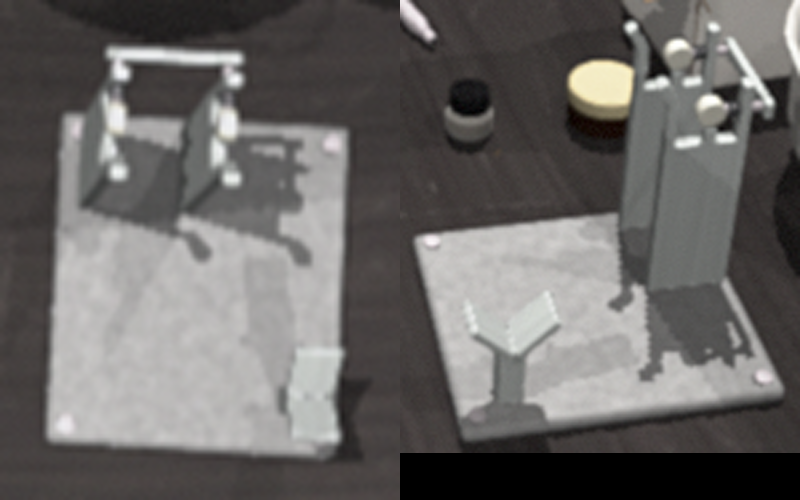

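```bash
python3 - <<'E'
from h import *
a=cv2.imread('pics/top0.png');b=cv2.imread('pics/side0.png')
cv2.imwrite('pics/c3.png',cv2.resize(a[145:205,375:455],None,fx=10,fy=10,interpolation=cv2.INTER_CUBIC))
cv2.imwrite('pics/c4.png',cv2.resize(b[250:325,395:475],None,fx=8,fy=8,interpolation=cv2.INTER_CUBIC))
o=np.zeros((500,800,3),np.uint8)
o[:400,:350]=cv2.resize(a[220:260,425:460],None,fx=10,fy=10,interpolation=cv2.INTER_CUBIC)
o[:500,360:760]=cv2.resize(b[350:400,345:385],None,fx=10,fy=10,interpolation=cv2.INTER_CUBIC)
cv2.imwrite('pics/c5.png',o)
E
```

```text
(no output)
```

View pics/c3.png

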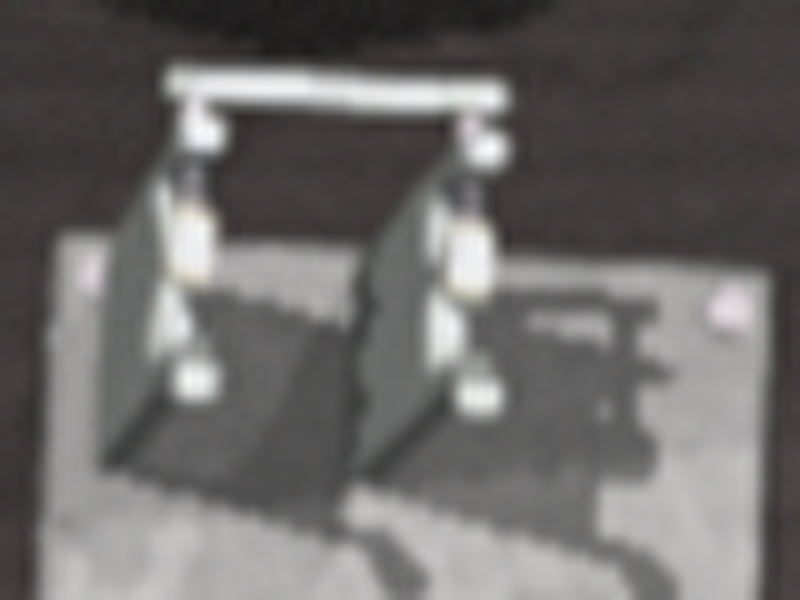

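View pics/c4.png

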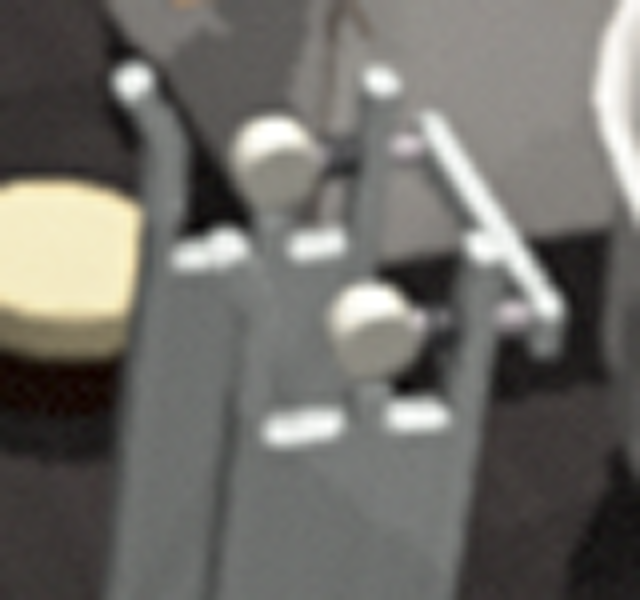

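View pics/c5.png

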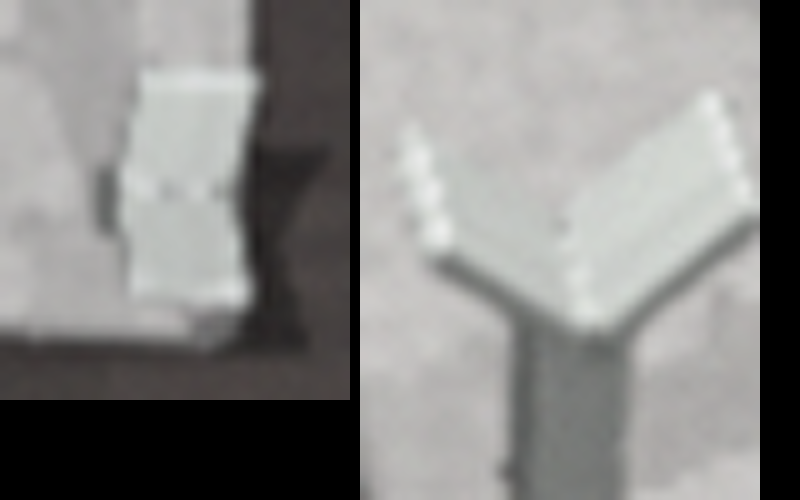

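```bash
cat > fit.py <<'E'
from h import *
from scipy.optimize import least_squares
T=manip.grab_frame('top');S=manip.grab_frame('side')
H=np.array([56.5,51,125]);L=np.array([-56.5,-40,60])
top=[(H+[-20,27,36],(394.5,182.8)),(H+[-20,-27,36],(422.8,184.5)),(H+[10.5,27,20.5],(394.3,169.5)),(H+[10.5,-27,20.5],(422,171.2)),
(L+[21,12,11],(439,227.5)),(L+[21,-12,11],(450.8,227.8)),(L+[-21,12,11],(437.8,249.8)),(L+[-21,-12,11],(449.7,250))]
side=[(H+[-20,27,36],(411.5,260)),(H+[-20,-27,36],(423,280)),(H+[10.5,27-4,12.5],(429.1,270.3)),(H+[10.5,-27-4,12.5],(441.3,290.9)),
(L+[-21,12,11],(350,363)),(L+[-21,-12,11],(352.7,374.3)),(L+[21,12,11],(379.8,359.5)),(L+[21,-12,11],(384.5,371.5)),(L+[0,-12,-9.9],(368,383))]
def W(p,q):
    c,s=np.cos(p[2]),np.sin(p[2]); q=np.array(q)/1000.; return np.array([p[0]+c*q[0]-s*q[1],p[1]+s*q[0]+c*q[1],q[2]])
def res(p,ws=1,wt=1):
    r=[]
    if wt: r+= [proj(T,W(p,q))-uv for q,uv in top]
    if ws: r+= [proj(S,W(p,q))-uv for q,uv in side]
    return np.concatenate(r)
for a in ((1,1),(0,1),(1,0)):
    s=least_squares(res,[0.56,-.18,0],args=a,loss='soft_l1')
    print(a,np.round(s.x[:2],4),np.degrees(s.x[2])); print(np.round(res(s.x,*a).reshape(-1,2),1).tolist())
    if a==(1,1): np.save('stand.npy',s.x); print('high',W(s.x,H),'low',W(s.x,L))
# tube
def mask(f):
    r=manip.cut_out(f,'tube_mid'); print([(q['p'],q['pixels'].sum(),np.argwhere(q['pixels']).mean(0)) for q in r]); return r
out={}
for n,f in(('T',T),('S',S)):
    for q in mask(f):
        m=q['pixels']; col=f['image'][m].mean(0)
        print(n,col)
        if col[2]<col[0]*1.25: out[n]=m; break
np.savez('tm.npz',**out)
E
python3 fit.py
```

```text
(1, 1) [ 0.566  -0.2017] -4.11899329627585
[[-0.9, 0.2], [-0.9, -0.0], [-1.0, -0.8], [-0.8, -1.1], [-0.8, -0.1], [-0.8, 0.3], [-0.4, -2.0], [-0.6, -1.5], [-0.6, 0.5], [-0.7, 1.5], [0.5, 2.4], [0.7, 3.2], [-0.2, 0.3], [0.7, 1.6], [-0.8, 0.2], [-1.1, 0.6], [-0.1, 1.7]]
high [ 0.62606042 -0.15488446  0.125     ] low [ 0.50681594 -0.23753283  0.06      ]
(0, 1) [ 0.5648 -0.2032] -4.410964193246537
[[-0.0, 0.6], [0.0, 0.5], [-0.0, -0.4], [0.2, -0.5], [-0.1, 0.6], [-0.2, 1.0], [0.1, -1.3], [-0.0, -0.8]]
(1, 0) [ 0.5672 -0.1993] -3.7649042281737453
[[-0.8, -0.5], [-0.7, 0.3], [0.2, 1.3], [0.5, 1.9], [0.3, -0.8], [1.3, 0.4], [-0.4, -1.0], [-0.7, -0.7], [0.4, 0.5]]
[(0.91, np.int64(852), array([282.79929577, 183.5       ])), (0.58, np.int64(738), array([200.21680217, 231.4200542 ])), (0.4, np.int64(6102), array([209.66338905, 413.93215339]))]
T [ 56.8157277   99.27230047 191.76408451]
T [204.83875339 199.05149051 202.49728997]
[(0.82, np.int64(490), array([222.50816327, 256.54081633])), (0.56, np.int64(573), array([236.0122164 , 343.64048866]))]
S [ 47.28571429  85.7122449  174.83061224]
S [188.2530541  180.71902269 183.43106457]
```

```bash
cat > tube.py <<'E'
from h import *
from scipy.optimize import least_squares
T=manip.grab_frame('top');S=manip.grab_frame('side');m=np.load('tm.npz')
# axis polyline, mm
P=np.array([[65,92,0],[65,12,0],[61.5,3.5,0],[53,0,0],[-53,0,0],[-61.5,-3.5,0],[-65,-12,0],[-65,-89,0]])
def W(p,q):
    c,s=np.cos(p[2]),np.sin(p[2]); q=np.array(q)/1000.; return np.array([p[0]+c*q[0]-s*q[1],p[1]+s*q[0]+c*q[1],q[2]+.007])
def ren(f,p):
    o=np.zeros((480*4,640*4),np.uint8)
    pts=np.array([proj(f,W(p,q)) for q in P]); c=np.array(f['R'])@W(p,[0,0,0])+f['t']; wd=K(f)[0]*.014/c[2]
    for a,b,k in zip(pts[:-1],pts[1:],range(7)):
        cv2.line(o,tuple(np.int32(a*4+2)),tuple(np.int32(b*4+2)),255,max(1,int(round(wd*4))))
    return cv2.GaussianBlur(cv2.resize(o,(640,480),interpolation=cv2.INTER_AREA).astype(float)/255,(0,0),1.5)
from scipy.optimize import minimize
for which in('TS','T','S'):
    def cost(p):
        p=[p[0]/1000,p[1]/1000,np.radians(p[2])]
        return sum(((ren(f,p)-cv2.GaussianBlur(m[n].astype(float),(0,0),1.5))**2).sum() for n,f in(('T',T),('S',S)) if n in which)
    b=min((minimize(cost,[599,199,a],method='Nelder-Mead',options=dict(initial_simplex=np.array([[599,199,a],[609,199,a],[599,209,a],[599,199,a+8]]))) for a in(0,15)),key=lambda r:r.fun)
    print(which,b.x,b.fun)
E
python3 tube.py
```

```text
TS [597.52974862 202.23474143  12.93024798] 142.9876726286348
T [596.62861648 200.98282318  12.73672203] 62.00678077351207
S [599.2312673  206.75829122  12.43452924] 42.374661142208474
```

Candidates in the top view are the steel tube (187–282, 174–232) and a blue one (133–233, 256–308). The steel one is meant. The enlarged crop shows its nozzle at (282, 222) and its plain end at (187, 184). I'll move over to it now.

```bash
python3 -m pendant '1 3.5 -3.86 0 0 0 0;1 3.5 -3.86 0 0 0 0;1 3.5 -3.86 0 0 0 0;1 3.5 -3.86 0 0 0 0;1 3.5 -3.86 0 0 0 0;1 3.5 -3.86 0 0 0 0;1 3.5 -3.86 0 0 0 0;1 3.5 -3.86 0 0 0 0;1 3.5 -3.86 0 0 0 0'
python3 -m pendant '1 3.5 -3.86 0 0 0 0;1 3.5 -3.86 0 0 0 0;1 3.5 -3.86 0 0 0 0;1 3.5 -3.86 0 0 0 0;1 3.5 -3.86 0 0 0 0;1 3.5 -3.86 0 0 0 0;1 3.5 -3.86 0 0 0 0;1 3.5 -3.86 3 0 0 0;1 3.5 -3.86 3 0 0 0.03;1 0 0 0 0 0 0' 80
cat >> h.py <<'E'
def goto(p,yawx=None,Rt=None):
    s=manip.observe(); R=s['tcp_rot']; d=np.array(p)-s['eef_pos']; print('tool shift cm',np.round(R.T@d*100,2))
    if Rt is not None: print('rotvec',np.round(cv2.Rodrigues(R.T@Rt)[0].ravel(),4))
E
python3 - <<'E'
from h import *
s=manip.observe();print(s['clock'],s['eef_pos'],s['tcp_rot'],s['joints'],s['ft_force'])
c,q=np.cos(np.radians(12.8)),np.sin(np.radians(12.8))
goto([.5972,.2018,.10],Rt=np.array([[c,q,0],[q,-c,0],[0,0,-1.]]))
E
```

```text
clock: 2.62
eef_pos: [0.382, -0.2115, 0.2457]
tcp_rot: [[0.967, 0.253, 0.001], [0.253, -0.967, -0.001], [0.0, 0.001, -1.0]]
ft_force: [1.4, -0.7, -1.3]
width: 0.993
clock: 3.88
eef_pos: [0.596, 0.2075, 0.1811]
tcp_rot: [[0.973, 0.23, -0.007], [0.23, -0.973, 0.003], [-0.007, -0.005, -1.0]]
ft_force: [0.2, -1.2, 0.5]
width: 0.998
3.875 [0.59601188 0.20746222 0.18113333] [[ 0.97305159  0.23046867 -0.00740175]
 [ 0.23049501 -0.97306914  0.00291561]
 [-0.00653046 -0.0045431  -0.99996836]] [  16.25694094   25.94433565  -49.22371792   89.13094156   19.7409844
   74.46074248 -112.20303279] [ 0.16963471 -1.16133367  0.52619473]
tool shift cm [0.04 0.62 8.11]
rotvec [-0.0045  0.0066  0.0092]
```

```bash
python3 -m pendant '1 0 0.3 3 0 0 0;1 0 0.3 3 -0.0045 0.0066 0.009;1 0 0 2 0 0 0;1 0 0 0 0 0 0'
python3 - <<'E'
from h import *
s=manip.observe();print(s['eef_pos'],s['joints'])
c,q=np.cos(np.radians(12.8)),np.sin(np.radians(12.8))
goto([.5972,.2018,.017],Rt=np.array([[c,q,0],[q,-c,0],[0,0,-1.]]))
f=manip.grab_frame('side'); cv2.imwrite('pics/s1.png',cv2.cvtColor(cv2.resize(f['image'][130:330,250:450],(800,600*800//800))[:600],cv2.COLOR_RGB2BGR))
E
```

```text
clock: 4.38
eef_pos: [0.599, 0.1957, 0.1044]
tcp_rot: [[0.977, 0.214, 0.005], [0.214, -0.977, -0.004], [0.004, 0.005, -1.0]]
ft_force: [0.7, 0.2, 0.4]
width: 1.0
[0.59903824 0.19565059 0.1044169 ] [  15.62306728   29.21969521  -46.90738298   94.22778295   23.26542293
   66.50570169 -114.66585804]
tool shift cm [-0.09 -0.69  8.74]
rotvec [ 0.0052 -0.0044 -0.0073]
```

View pics/s1.png

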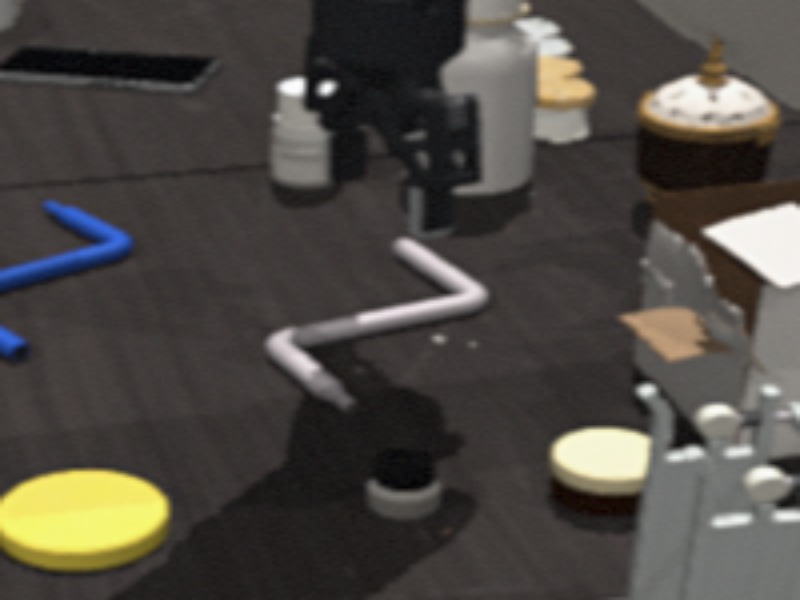

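The gripper hovers over the tube's arm, which lies around (275–490, 300–340) in the crop, and nothing is under the fingers. Going down.

```bash
python3 -m pendant '1 -0.1 -0.35 2 0 0 -0.007;1 0 -0.35 2 0 0 0;1 0 0 2 0 0 0;1 0 0 1.3 0 0 0;1 0 0 0 0 0 0;1 0 0 0 0 0 0'
python3 - <<'E'
from h import *
s=manip.observe();print(s['eef_pos'],s['ft_force'])
c,q=np.cos(np.radians(12.8)),np.sin(np.radians(12.8))
goto([.5972,.2018,.017],Rt=np.array([[c,q,0],[q,-c,0],[0,0,-1.]]))
f=manip.grab_frame('side'); cv2.imwrite('pics/s2.png',cv2.cvtColor(cv2.resize(f['image'][170:290,280:440],(800,600)),cv2.COLOR_RGB2BGR))
E
```

```text
clock: 5.18
eef_pos: [0.5981, 0.2034, 0.0326]
tcp_rot: [[0.975, 0.222, 0.008], [0.222, -0.975, -0.003], [0.007, 0.004, -1.0]]
ft_force: [0.2, -0.4, 0.3]
width: 0.999
[0.59807919 0.20343776 0.03263629] [ 0.15913903 -0.36911493  0.32462389]
tool shift cm [-0.13  0.13  1.56]
rotvec [ 0.0043 -0.0073  0.0003]
```

View pics/s2.png

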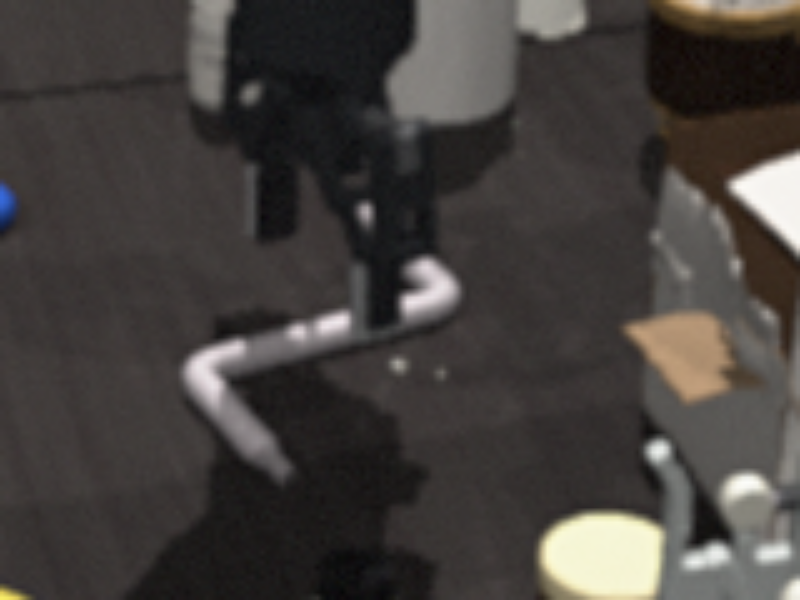

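The fingers straddle the middle of the arm. Going the last 15 mm, then closing.

```bash
python3 -m pendant '1 -0.1 0.1 1.0 0.004 -0.007 0;1 0 0 0.4 0 0 0;0.4 0 0 0 0 0 0;0 0 0 0 0 0 0;-0.4 0 0 0 0 0 0;-1 0 0 0 0 0 0;-1 0 0 0 0 0 0;-1 0 0 0 0 0 0;-1 0 0 0 0 0 0' 100
python3 -m pendant '-1 0 0 0 0 0 0;-1 0 0 0 0 0 0;-1 0 0 0 0 0 0'
python3 - <<'E'
from h import *
s=manip.observe();print(s['eef_pos'],s['ft_force'],s['width'],s['tcp_rot'])
E
```

```text
clock: 6.35
eef_pos: [0.5971, 0.2021, 0.0188]
tcp_rot: [[0.975, 0.222, 0.0], [0.222, -0.975, -0.001], [-0.0, 0.001, -1.0]]
ft_force: [-1.9, -0.6, 6.1]
width: 0.115
clock: 6.72
eef_pos: [0.5971, 0.2021, 0.0188]
tcp_rot: [[0.975, 0.222, 0.0], [0.222, -0.975, -0.001], [-0.0, 0.001, -1.0]]
ft_force: [-1.4, -0.5, 5.6]
width: 0.112
[0.5971253  0.20208087 0.01883124] [-1.36819747 -0.50653508  5.63748306] 0.11185852755100574 [[ 9.75053060e-01  2.21971881e-01  1.19221615e-04]
 [ 2.21971904e-01 -9.75052736e-01 -7.97657464e-04]
 [-6.08101656e-05  8.04222200e-04 -9.99999675e-01]]
```

```bash

python3 - <<'E'
from h import *
print(manip.tip_reach,[a for a in dir(manip) if a[0]!='_'])
f=manip.grab_frame('side'); cv2.imwrite('pics/s3.png',cv2.cvtColor(cv2.resize(f['image'][190:280,310:410],(800,600)),cv2.COLOR_RGB2BGR))
E
```

```text
0.014 ['MotionError', 'cut_out', 'finish_job', 'grab_frame', 'observe', 'recognise', 'tip_reach']
```

View pics/s3.png

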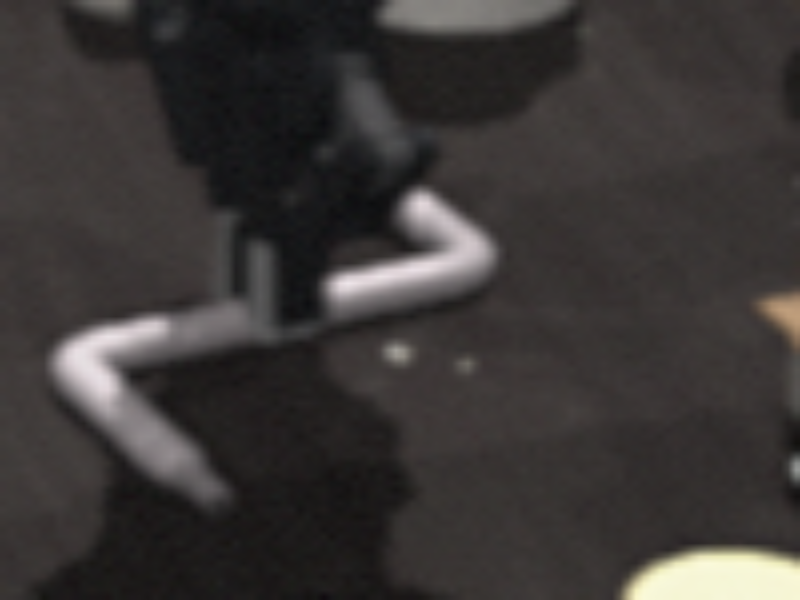

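The fingers enclose the tube down to table level at crop (290, 325). I'll lift a little and check the grip.

```bash
python3 -m pendant '-1 0 0 -0.5 0 0 0;-1 0 0 -1 0 0 0;-1 0 0 -1.5 0 0 0;-1 0 0 -2 0 0 0;-1 0 0 0 0 0 0;-1 0 0 0 0 0 0' 110
python3 - <<'E'
from h import *
s=manip.observe();print(s['eef_pos'],s['ft_force'],s['moment'],s['width'])
f=manip.grab_frame('side'); cv2.imwrite('pics/s4.png',cv2.cvtColor(cv2.resize(f['image'][160:280,290:450],(800,600)),cv2.COLOR_RGB2BGR))
E
```

```text
clock: 7.52
eef_pos: [0.5969, 0.2018, 0.0683]
tcp_rot: [[0.975, 0.222, -0.0], [0.222, -0.975, -0.001], [-0.0, 0.001, -1.0]]
ft_force: [-1.3, 0.1, -2.6]
width: 0.103
[0.59694415 0.20179764 0.06832206] [-1.32565755  0.10750141 -2.55552703] [0.01562602 0.03648109 0.00835752] 0.10295288389151887
```

View pics/s4.png

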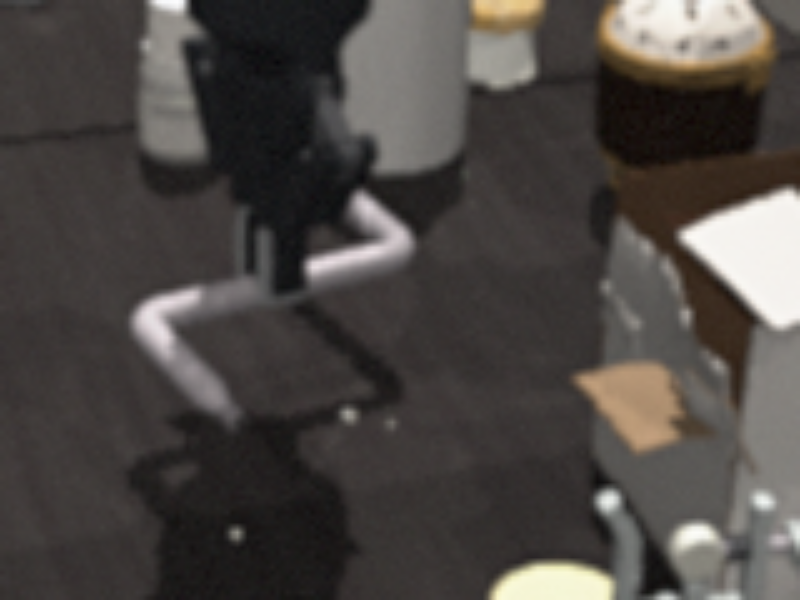

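The tube hangs level in the grip, arm at crop (140–410, 250–320). Lifting higher, then turning to the stand's yaw.

```bash
python3 -m pendant '-1 0 0 -2.5 0 0 0;-1 0 0 -3 0 0 0;-1 0 0 -3 0 0 0;-1 0 0 -3 0 0 0;-1 0 0 -3 0 0 0;-1 0 0 -3 0 0 0;-1 0 0 -3 0 0 0;-1 0 0 0 0 0 0.1;-1 0 0 0 0 0 0.1;-1 0 0 0 0 0 0.095;-1 0 0 0 0 0 0'
cat >> h.py <<'E'
D=0.0118
def standp(): return np.load('stand.npy')
def tgt(dx,dz,th,dy=0):
    """TCP pose for tube mid at home+(dx,dy,dz) mm stand frame, tilt th deg"""
    p=standp(); c,s=np.cos(p[2]),np.sin(p[2]); Rs=np.array([[c,-s,0],[s,c,0],[0,0,1]])
    t=np.radians(th); X=Rs@[np.cos(t),0,np.sin(t)]; Y=Rs@[0,-1,0]; R=np.stack([X,Y,np.cross(X,Y)],1)
    mid=np.array([p[0],p[1],.0925])+Rs@np.array([dx,dy,dz])/1000
    return mid-R[:,2]*D,R
E
python3 - <<'E'
from h import *
s=manip.observe();print(s['eef_pos'],s['joints'],s['ft_force'],s['width'])
p,R=tgt(3.25,120,37.2);print(p); goto(p,Rt=R)
E
```

```text
clock: 8.95
eef_pos: [0.5967, 0.202, 0.2724]
tcp_rot: [[0.998, -0.07, -0.002], [-0.07, -0.998, -0.001], [-0.002, 0.001, -1.0]]
ft_force: [0.4, 0.4, -2.6]
width: 0.107
[0.59671011 0.20202443 0.27240074] [  15.30822473   21.53280853  -47.64555015   82.4950173    15.87251474
   83.01181373 -126.29296474] [ 0.40319362  0.36723393 -2.62310416] 0.10690842985553727
[ 0.56216889 -0.20141544  0.22189905]
tool shift cm [-0.62 40.48  5.1 ]
rotvec [0.0007 0.6508 0.0023]
```

```bash
python3 -m pendant '-1 -0.1 2 0 0 0 0;-1 -0.1 4 0 0 0 0;-1 -0.1 4.5 0 0 0 0;-1 -0.1 4.5 0 0 0 0;-1 -0.1 4.5 0 0 0 0;-1 -0.1 4.5 0 0 0 0;-1 0 4.5 0 0 0 0;-1 0 4.5 0 0 0 0;-1 0 4 0 0 0 0;-1 0 2.5 0 0 0 0;-1 0 1 0 0 0 0;-1 0 0 0 0 0 0'
python3 -m pendant '-1 0 0 0 0 0.1 0;-1 0 0 0 0 0.12 0;-1 0 0 0 0 0.12 0;-1 0 0 0 0 0.12 0;-1 0 0 0 0 0.12 0;-1 0 0 0 0 0.07 0;-1 0 0 0 0 0 0;-1 0 0 0 0 0 0'
python3 - <<'E'
from h import *
s=manip.observe();print(s['eef_pos'],s['joints'],s['ft_force'],s['width'])
p,R=tgt(3.25,120,37.2);print(p); goto(p,Rt=R)
for n in('side','top'):
    f=manip.grab_frame(n); save(f,n+'5.png')
E
```

```text
clock: 10.45
eef_pos: [0.5622, -0.2012, 0.2731]
tcp_rot: [[0.998, -0.071, -0.001], [-0.071, -0.998, 0.0], [-0.001, -0.0, -1.0]]
ft_force: [-0.4, 0.4, -2.2]
width: 0.108
clock: 11.45
eef_pos: [0.563, -0.1998, 0.2739]
tcp_rot: [[0.795, -0.068, 0.603], [-0.054, -0.998, -0.042], [0.604, 0.001, -0.797]]
ft_force: [-0.3, 0.4, -1.9]
width: 0.105
[ 0.56304643 -0.19979269  0.27391111] [ 59.10368663 -11.38433142 -31.10624609 117.9931783  -30.70476235
  40.35000097 -49.10302263] [-0.2647084   0.3979997  -1.90724299] 0.10499412299063175
[ 0.56216889 -0.20141544  0.22189905]
tool shift cm [-3.2   0.16  4.1 ]
rotvec [-0.0013  0.0003  0.0036]
```

View pics/side5.png

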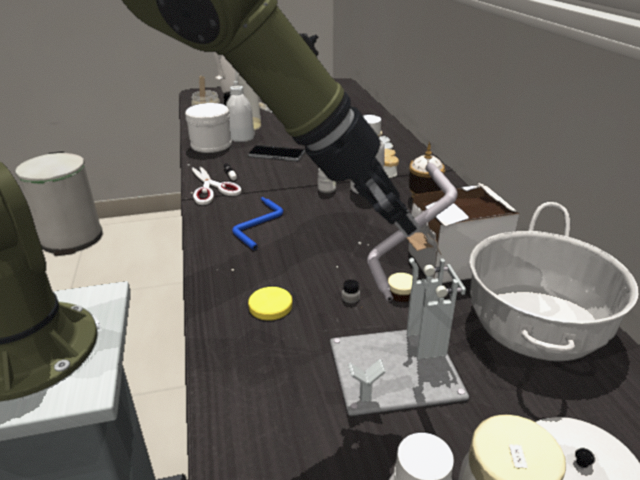

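View pics/top5.png

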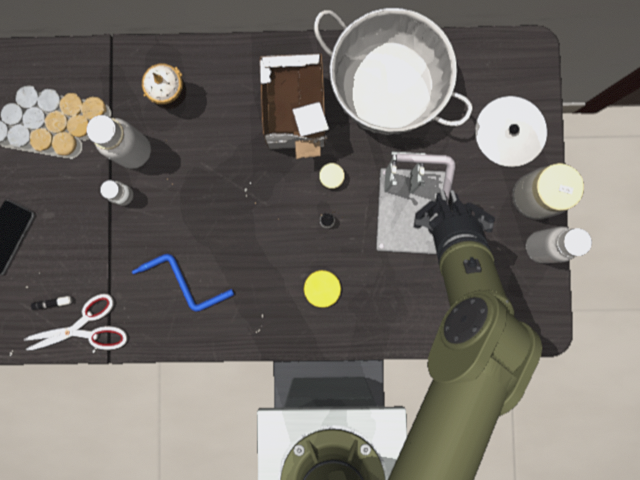

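The tube is tilted above the stand, with the plain leg at (395–455, 158) in the top view over the fork. Going down to a hover just over it.

```bash
python3 - <<'E'
from h import *
p,R=tgt(3.25,60,37.2); goto(p,Rt=R)
E
```

```text
tool shift cm [-6.87  0.09  8.87]
rotvec [-0.0011 -0.0005  0.0029]
```

```bash
python3 -m pendant '-1 -1.1 0 1.4 0 0 0;-1 -1.3 0.1 1.7 0 0 0;-1 -1.5 0 1.9 0 0 0;-1 -1.5 0 1.9 0 0 0;-1 -1 0 1.3 0 0 0;-1 -0.5 0 0.7 0 0 0;-1 0 0 0 0 0 0;-1 0 0 0 0 0 0'
cat > look.py <<'E'
from h import *
import sys
n=sys.argv[1]; th=float(sys.argv[2])
s=manip.observe();print(s['clock'],s['eef_pos'],s['joints'].round(1),s['ft_force'].round(1),s['moment'].round(2),s['width'])
# where tube is in stand frame by kinematics
p=standp(); c,q=np.cos(p[2]),np.sin(p[2]); Rs=np.array([[c,-q,0],[q,c,0],[0,0,1]])
R=s['tcp_rot'];mid=s['eef_pos']+R[:,2]*D
a=lambda X:np.round((Rs.T@(X-np.array([p[0],p[1],0])))*1000,1)
print('mid-home',a(mid)-[0,0,92.5],'plain-high',a(mid+R@[.065,-.051,0])-[56.5,51,125],'nozzle-low',a(mid+R@[-.065,.040,0])-[-56.5,-40,60])
print('tilt',np.degrees(np.arcsin(R[2,0])))
S=manip.grab_frame('side');T=manip.grab_frame('top')
o=np.zeros((600,800,3),np.uint8)
o[:600,:420]=cv2.resize(S['image'][230:400,345:464],(420,600),interpolation=cv2.INTER_CUBIC)
o[:504,424:]=cv2.resize(T['image'][140:260,370:460],(376,504),interpolation=cv2.INTER_CUBIC)
cv2.imwrite('pics/'+n,cv2.cvtColor(o,cv2.COLOR_RGB2BGR))
E
python3 look.py l6.png 37.2
```

```text
clock: 12.55
eef_pos: [0.5619, -0.2027, 0.162]
tcp_rot: [[0.793, -0.071, 0.605], [-0.056, -0.997, -0.044], [0.606, 0.001, -0.795]]
ft_force: [0.2, 0.4, -2.2]
width: 0.109
12.55 [ 0.56186183 -0.20267983  0.16200298] [ 57.3  -3.3 -32.  125.8 -34.5  25.4 -41.9] [ 0.2  0.4 -2.2] [ 0.06  0.97 -0.02] 0.1090622698311808
mid-home [ 3.1 -1.3 60.1] plain-high [-1.8 -1.2 67. ] nozzle-low [ 7.9 -1.4 53.3]
tilt 37.30993238520322
```

View pics/l6.png

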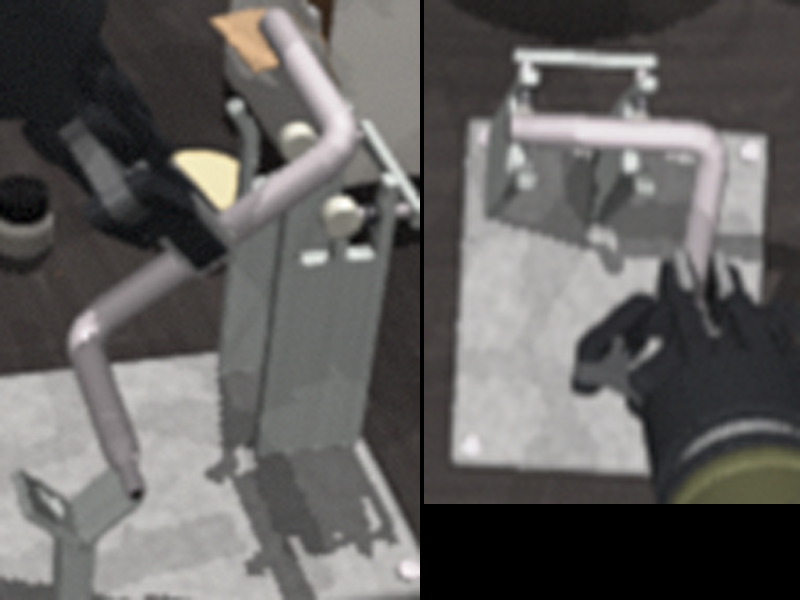

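```bash
cat > pred.py <<'E'
from h import *
s=manip.observe();R=s['tcp_rot'];mid=s['eef_pos']+R[:,2]*D
S=manip.grab_frame('side');T=manip.grab_frame('top')
for n,q in(('plain tip',[65,92,0]),('bend+',[65,0,0]),('bend-',[-65,0,0]),('nozzle tip',[-65,-89,0])):
    X=mid+R@(np.array(q)*[1,-1,-1]/1000.); u=proj(S,X);v=proj(T,X)
    print(n,'side crop',((u-[345,230])*[420/119,600/170]).round(),'top crop',((v-[370,140])*[376/90,4.2]+[424,0]).round())
E
python3 pred.py
```

```text
plain tip side crop [270.  27.] top crop [504. 128.]
bend+ side crop [347. 150.] top crop [712. 138.]
bend- side crop [ 76. 337.] top crop [670. 385.]
nozzle tip side crop [134. 500.] top crop [858. 395.]
```

Prediction and picture agree to about 2 mm. I'll shift 2 mm to +y and go down slowly.

```bash
python3 -m pendant '-1 -0.6 -0.2 0.8 0 0 0;-1 -0.6 0 0.8 0 0 0;-1 -0.6 0 0.8 0 0 0;-1 -0.4 0 0.5 0 0 0;-1 0 0 0 0 0 0;-1 0 0 0 0 0 0'
python3 look.py l7.png 37.2
```

```text
clock: 13.5
eef_pos: [0.5615, -0.2006, 0.1248]
tcp_rot: [[0.794, -0.071, 0.604], [-0.056, -0.997, -0.044], [0.605, 0.001, -0.796]]
ft_force: [0.2, 0.1, -2.0]
width: 0.107
13.5 [ 0.56152251 -0.20057575  0.12479767] [ 56.6   0.4 -32.4 127.8 -36.6  20.1 -38.7] [ 0.2  0.1 -2. ] [ 0.04  1.03 -0.01] 0.10687904898654982
mid-home [ 2.6  0.8 22.9] plain-high [-2.2  0.8 29.7] nozzle-low [ 7.3  0.7 16.1]
tilt 37.25626682856564
```

View pics/l7.png

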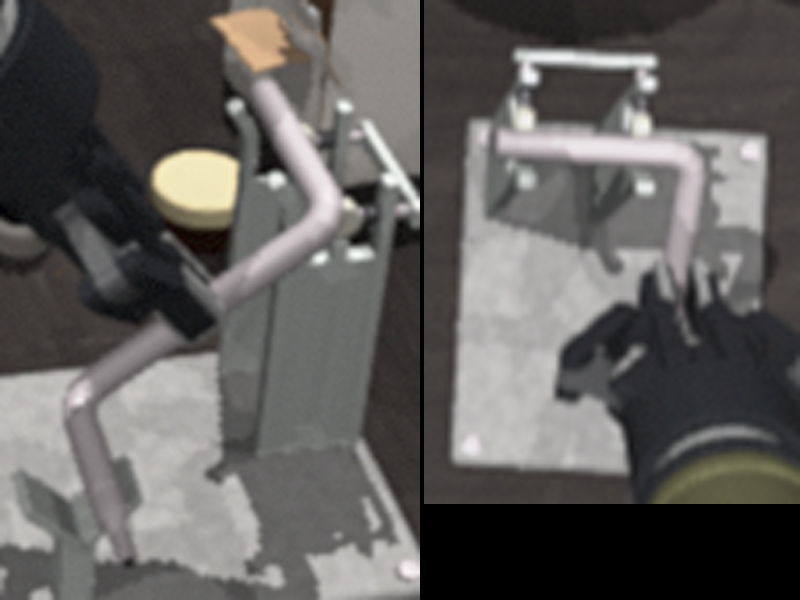

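The leg sits between the flares and the posts, with the nozzle over the V. Easing down and watching the force.

```bash
python3 -m pendant '-1 -0.12 0 0.16 0 0 0;-1 -0.12 0 0.16 0 0 0;-1 -0.12 0 0.16 0 0 0;-1 0 0 0 0 0 0;-1 0 0 0 0 0 0'
python3 -m pendant '-1 -0.12 0 0.16 0 0 0;-1 0 0 0 0 0 0'
python3 -m pendant '-1 -0.12 0 0.16 0 0 0;-1 0 0 0 0 0 0;-1 0 0 0 0 0 0'
python3 look.py l8.png 37.2
```

```text
clock: 14.22
eef_pos: [0.5614, -0.2005, 0.1187]
tcp_rot: [[0.794, -0.071, 0.604], [-0.056, -0.997, -0.044], [0.605, 0.001, -0.796]]
ft_force: [0.5, 0.2, -1.9]
width: 0.106
clock: 14.48
eef_pos: [0.5617, -0.2006, 0.1168]
tcp_rot: [[0.794, -0.072, 0.604], [-0.056, -0.997, -0.044], [0.606, 0.001, -0.796]]
ft_force: [1.7, -1.4, -1.0]
width: 0.105
clock: 14.85
eef_pos: [0.5617, -0.2006, 0.115]
tcp_rot: [[0.794, -0.071, 0.604], [-0.056, -0.997, -0.044], [0.606, 0.001, -0.796]]
ft_force: [0.5, 0.6, 2.2]
width: 0.104
14.85 [ 0.56169746 -0.20064128  0.11500053] [ 56.5   1.5 -32.6 128.3 -37.4  18.6 -37.5] [0.5 0.6 2.2] [ 0.14  0.32 -0.04] 0.10426221352600551
mid-home [ 2.7  0.7 13.1] plain-high [-2.1  0.8 19.9] nozzle-low [7.5 0.7 6.3]
tilt 37.27777917395234
```

View pics/l8.png

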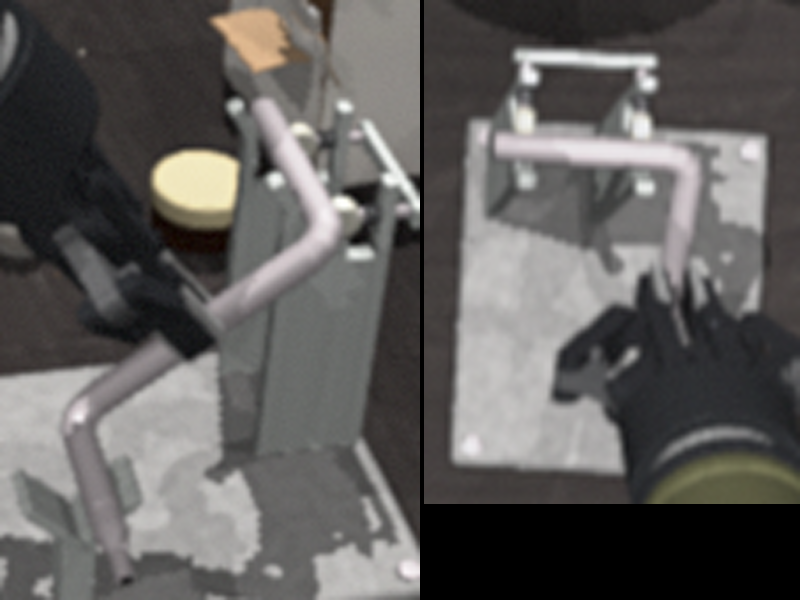

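The leg touches the rollers and the nozzle the far V plate, carrying about 4 N, which matches the geometry. Releasing gently.

```bash
python3 -m pendant '-1 0 0 0 0 0 0;-1 0 0 0 0 0 0' 20
python3 -m pendant '-0.7 0 0 0 0 0 0;-0.6 0 0 0 0 0 0;-0.5 0 0 0 0 0 0;-0.4 0 0 0 0 0 0;-0.4 0 0 0 0 0 0;-0.4 0 0 0 0 0 0'
python3 look.py l9.png 37.2
```

```text
clock: 15.2
eef_pos: [0.5617, -0.2006, 0.115]
tcp_rot: [[0.794, -0.071, 0.604], [-0.056, -0.997, -0.044], [0.606, 0.001, -0.796]]
ft_force: [0.6, 0.6, 3.9]
width: 0.109
clock: 15.95
eef_pos: [0.5613, -0.2004, 0.1145]
tcp_rot: [[0.794, -0.071, 0.603], [-0.056, -0.997, -0.044], [0.605, 0.001, -0.796]]
ft_force: [0.1, -1.0, -0.2]
width: 0.3
15.95 [ 0.56126923 -0.20044346  0.11447479] [ 56.6   1.5 -32.6 128.3 -37.4  18.6 -37.5] [ 0.1 -1.  -0.2] [ 0.03  0.62 -0.04] 0.2995558938040603
mid-home [ 2.3  0.9 12.6] plain-high [-2.5  1.  19.4] nozzle-low [7.1 0.8 5.8]
tilt 37.22209271171682
```

View pics/l9.png

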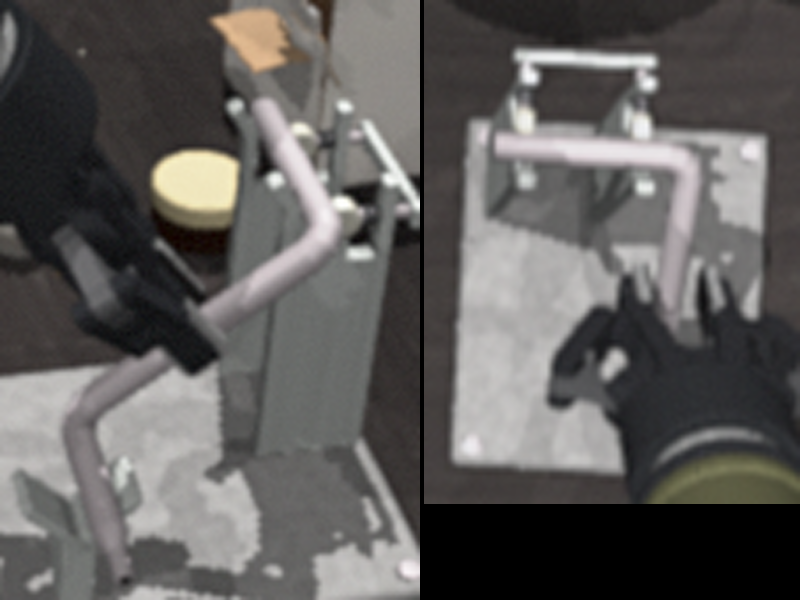

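The tube stayed put, so I'll back out along the fingers, stand the tool upright, and shut.

```bash
python3 -m pendant '-0.4 0 0 -0.5 0 0 0;-0.4 0 0 -1 0 0 0;-0.4 0 0 -1.5 0 0 0;-0.4 0 0 -2 0 0 0;-0.4 0 0 -2 0 0 0;-0.4 0 0 -2.5 0 0 0;-0.4 0 0 -2.5 0 0 0;-0.4 0 0 -2 0 0 0;-0.4 0 0 0 0 0 0'
python3 -m pendant '-1 -1 0 -1 0 -0.1 0;-1 -1 0 -1 0 -0.13 0;-1 0 0 -2 0 -0.13 0;-1 0 0 -2 0 -0.13 0;-1 0 0 -2 0 -0.13 0;-1 0 0 0 0 -0.03 0;-1 0 0 0 0 0 0;-1 0 0 0 0 0 0'
cat >> h.py <<'E'
def push(dz,dx=0,dy=0,tip=.014):
    p=standp(); c,s=np.cos(p[2]),np.sin(p[2]); Rs=np.array([[c,-s,0],[s,c,0],[0,0,1]])
    H=Rs@np.array([.0565+dx/1000,.051+dy/1000,0])+[p[0],p[1],0]
    R=np.stack([Rs@[1,0,0],Rs@[0,-1,0],[0,0,-1.]],1)
    goto([H[0],H[1],.125+.007+dz/1000+tip],Rt=R)
E
python3 - <<'E'
from h import *
s=manip.observe();print(s['eef_pos'],s['joints'].round(1),s['ft_force'])
push(60,-1.5)
E
python3 look.py l10.png 0
```

```text
clock: 17.18
eef_pos: [0.4865, -0.1972, 0.2213]
tcp_rot: [[0.795, -0.065, 0.604], [-0.053, -0.998, -0.038], [0.605, -0.002, -0.796]]
ft_force: [1.3, 1.0, -0.5]
width: 0.298
clock: 18.18
eef_pos: [0.4398, -0.1954, 0.2815]
tcp_rot: [[0.998, -0.069, -0.003], [-0.069, -0.998, 0.003], [-0.003, -0.002, -1.0]]
ft_force: [0.1, 0.5, -0.8]
width: 0.001
[ 0.43982541 -0.19538916  0.28151785] [ 48.7  -2.2 -26.9 102.   -1.1  80.2 -72. ] [ 0.13713209  0.47281531 -0.78252275]
tool shift cm [18.17 -5.31  7.5 ]
rotvec [-0.0023  0.0035  0.0026]
18.175 [ 0.43982541 -0.19538916  0.28151785] [ 48.7  -2.2 -26.9 102.   -1.1  80.2 -72. ] [ 0.1  0.5 -0.8] [ 0.02 -0.    0.01] 0.0014769905043644292
mid-home [-126.4   -2.8  177.2] plain-high [-118.    -2.6  144.6] nozzle-low [-134.8   -2.9  209.9]
tilt -0.19970803460671624
```

View pics/l10.png

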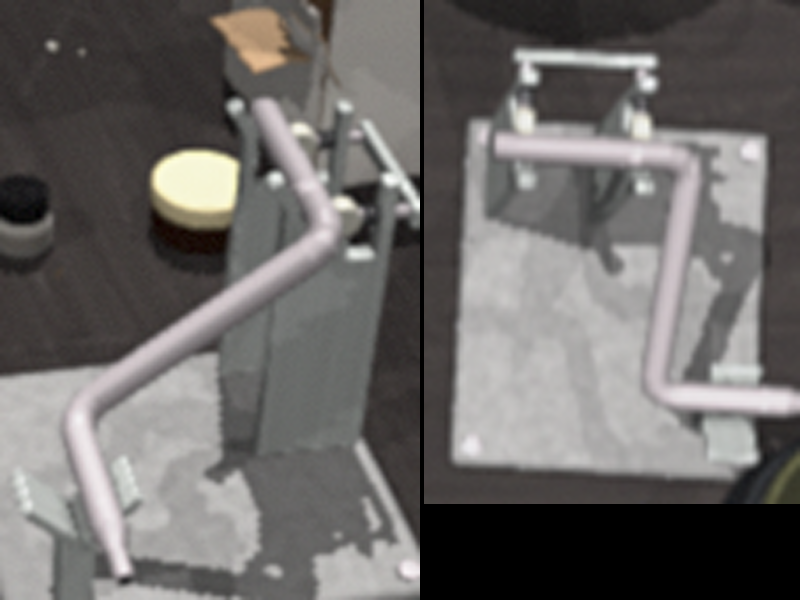

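The tube rests stably, with the leg on the rollers (top crop 495–690, 150) and the nozzle leg in the V. Moving the shut fingertips over the leg midway between the plates.

```bash
python3 -m pendant '-1 2 -0.6 0 0 0.003 0;-1 4 -1.2 0 0 0 0;-1 4 -1.2 0 0 0 0;-1 4 -1.2 0 0 0 0;-1 3 -0.9 0 0 0 0;-1 1.2 -0.2 0 0 0 0;-1 0 0 2 0 0 0;-1 0 0 2 0 0 0;-1 0 0 2 0 0 0;-1 0 0 1 0 0 0;-1 0 0 0 0 0 0;-1 0 0 0 0 0 0'
python3 - <<'E'
from h import *
push(60,-1.5)
E
python3 look.py l11.png 0
```

```text
clock: 19.77
eef_pos: [0.6267, -0.1552, 0.2135]
tcp_rot: [[0.998, -0.069, 0.002], [-0.069, -0.998, 0.001], [0.002, -0.001, -1.0]]
ft_force: [0.5, 0.1, -0.2]
width: -0.001
tool shift cm [-0.22 -0.03  0.75]
rotvec [-0.0012 -0.0016  0.0032]
19.775 [ 0.62670792 -0.15521357  0.21349497] [ 36.2  21.7 -31.8  85.5  11.5  76.1 -90.4] [ 0.5  0.1 -0.2] [-0.03  0.03 -0.02] -0.0005653819895878191
mid-home [ 57.2  50.7 109.2] plain-high [65.5 50.9 76.9] nozzle-low [ 48.8  50.5 141.5]
tilt 0.09147826496099022
```

View pics/l11.png

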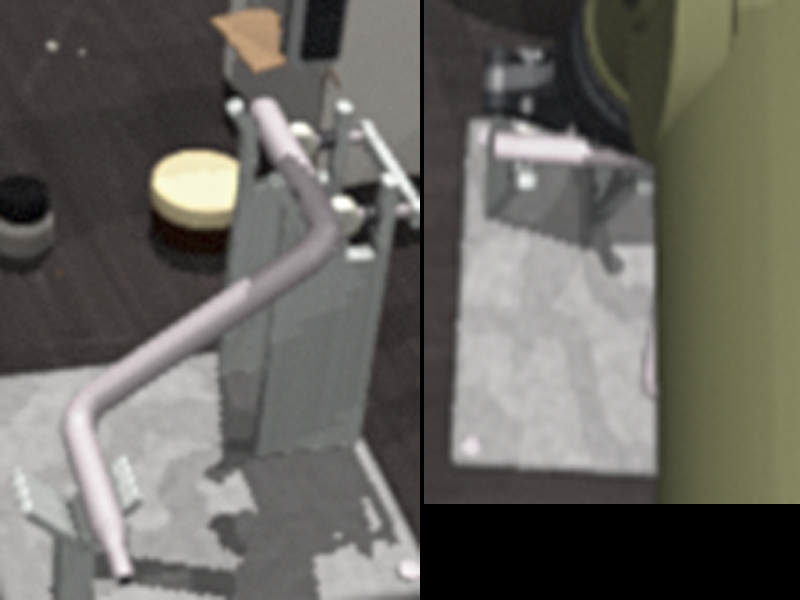

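```bash
python3 -m pendant '-1 -0.2 0 1 0 0 0;-1 0 0 1.5 0 0 0;-1 0 0 1 0 0 0;-1 0 0 0.3 0 0 0;-1 0 0 0 0 0 0;-1 0 0 0 0 0 0'
python3 - <<'E'
from h import *
push(21.5,-1.5); print(manip.observe()['ft_force'])
f=manip.grab_frame('side'); cv2.imwrite('pics/s12.png',cv2.cvtColor(cv2.resize(f['image'][215:305,385:485],(800,600),interpolation=cv2.INTER_CUBIC),cv2.COLOR_RGB2BGR))
E
```

```text
clock: 20.62
eef_pos: [0.6247, -0.1549, 0.1752]
tcp_rot: [[0.998, -0.069, 0.001], [-0.069, -0.998, 0.001], [0.001, -0.001, -1.0]]
ft_force: [-0.5, -0.6, 0.6]
width: -0.007
tool shift cm [-0.01 -0.01  0.77]
rotvec [-0.0013 -0.0012  0.0033]
[-0.48615743 -0.62831945  0.61197629]
```

View pics/s12.png

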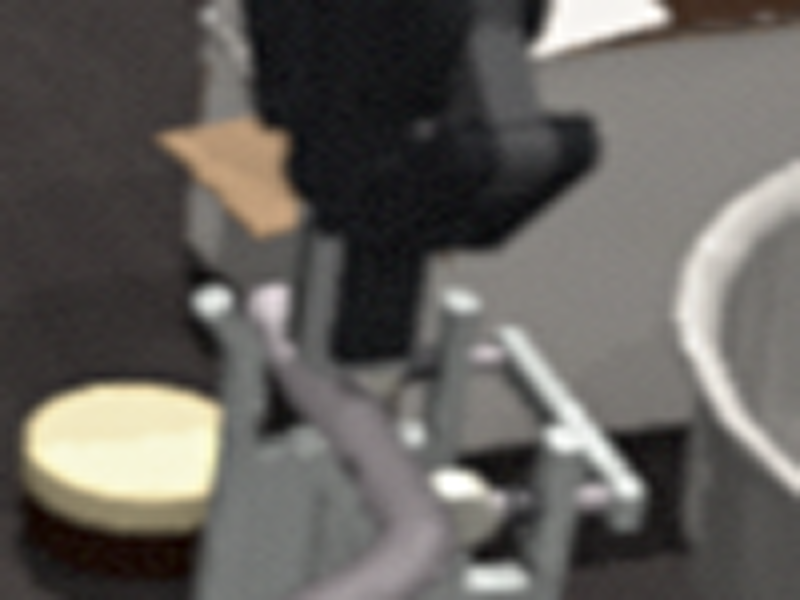

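The fingertips at (370, 360) are just above the leg, between the plates, and the knuckles clear the posts. Pressing gently.

```bash
python3 -m pendant '-1 0 0 0.3 0 0 0;-1 0 0 0.3 0 0 0;-1 0 0 0.1 0 0 0;-1 0 0 0 0 0 0'
python3 -m pendant '-1 0 0 0.15 0 0 0;-1 0 0 0.15 0 0 0;-1 0 0 0 0 0 0'
python3 -m pendant '-1 0 0 0.15 0 0 0;-1 0 0 0.15 0 0 0;-1 0 0 0 0 0 0'
```

```text
clock: 21.18
eef_pos: [0.6243, -0.1549, 0.1676]
tcp_rot: [[0.998, -0.069, 0.0], [-0.069, -0.998, 0.001], [0.0, -0.001, -1.0]]
ft_force: [0.8, 0.0, -0.4]
width: 0.001
clock: 21.55
eef_pos: [0.6246, -0.1549, 0.1656]
tcp_rot: [[0.998, -0.069, 0.001], [-0.069, -0.998, 0.001], [0.001, -0.001, -1.0]]
ft_force: [-1.1, -0.0, 4.5]
width: -0.001
clock: 21.92
eef_pos: [0.6247, -0.1549, 0.1623]
tcp_rot: [[0.998, -0.068, 0.001], [-0.068, -0.998, 0.001], [0.001, -0.001, -1.0]]
ft_force: [-0.1, -0.5, 5.2]
width: -0.001
```

```bash
python3 -m pendant '-1 0 0 0.15 0 0 0;-1 0 0 0.15 0 0 0;-1 0 0 0.1 0 0 0;-1 0 0 0 0 0 0'
python3 -m pendant '-1 0 0 0.1 0 0 0;-1 0 0 0.1 0 0 0;-1 0 0 0.1 0 0 0;-1 0 0 0 0 0 0'
python3 -m pendant '-1 0 0 0.1 0 0 0;-1 0 0 0.1 0 0 0;-1 0 0 0.1 0 0 0;-1 0 0 0 0 0 0'
```

```text
clock: 22.42
eef_pos: [0.6248, -0.1551, 0.1577]
tcp_rot: [[0.998, -0.069, 0.001], [-0.069, -0.998, 0.001], [0.001, -0.001, -1.0]]
ft_force: [1.9, -0.6, 3.6]
width: -0.002
clock: 22.92
eef_pos: [0.6238, -0.1548, 0.1541]
tcp_rot: [[0.998, -0.068, -0.001], [-0.068, -0.998, 0.002], [-0.001, -0.002, -1.0]]
ft_force: [-0.1, -1.0, 1.8]
width: -0.0
clock: 23.42
eef_pos: [0.6245, -0.1547, 0.1521]
tcp_rot: [[0.998, -0.068, 0.001], [-0.068, -0.998, 0.001], [0.001, -0.002, -1.0]]
ft_force: [-1.0, 0.6, 4.7]
width: 0.005
```

```bash
python3 -m pendant '-1 0 0 0.1 0 0 0;-1 0 0 0.1 0 0 0;-1 0 0 0.1 0 0 0;-1 0 0 0 0 0 0'
python3 -m pendant '-1 0 0 0.1 0 0 0;-1 0 0 0.1 0 0 0;-1 0 0 0.1 0 0 0;-1 0 0 0 0 0 0'
python3 look.py l13.png 0
```

```text
clock: 23.92
eef_pos: [0.6239, -0.1554, 0.1478]
tcp_rot: [[0.998, -0.069, -0.001], [-0.069, -0.998, 0.001], [-0.001, -0.001, -1.0]]
ft_force: [-0.4, -1.5, 0.3]
width: -0.002
clock: 24.42
eef_pos: [0.6244, -0.155, 0.146]
tcp_rot: [[0.998, -0.069, 0.0], [-0.069, -0.998, 0.001], [0.0, -0.001, -1.0]]
ft_force: [-1.1, -0.7, 2.1]
width: -0.0
24.425 [ 0.62436469 -0.15499347  0.14602881] [ 35.9  24.2 -31.1  90.2  13.   69.2 -91.6] [-1.1 -0.7  2.1] [-0.02  0.27  0.02] -0.00021227000549037446
mid-home [54.8 50.8 41.7] plain-high [63.2 51.   9.3] nozzle-low [46.5 50.6 74.2]
tilt 0.024037359019459165
```

View pics/l13.png

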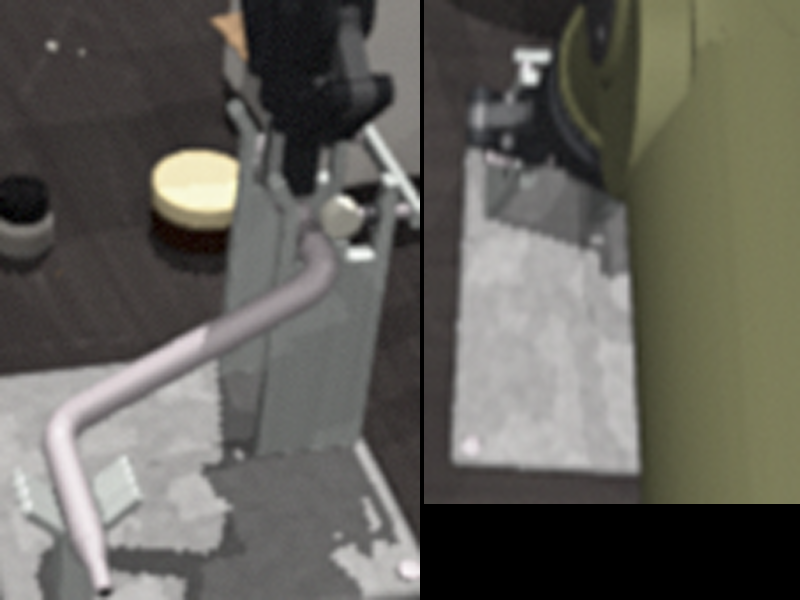

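The leg has gone under the rollers and the nozzle leg is down in the V. Pressing a touch more to confirm the slot floor.

```bash
python3 -m pendant '-1 0 0 0.1 0 0 0;-1 0 0 0 0 0 0'
python3 -m pendant '-1 0 0 0.1 0 0 0;-1 0 0 0 0 0 0'
python3 -m pendant '-1 0 0 0.1 0 0 0;-1 0 0 0 0 0 0'
```

```text
clock: 24.78
eef_pos: [0.6244, -0.155, 0.1458]
tcp_rot: [[0.998, -0.069, 0.001], [-0.069, -0.998, 0.001], [0.001, -0.001, -1.0]]
ft_force: [-2.7, -0.1, 6.5]
width: -0.003
clock: 25.02
eef_pos: [0.6245, -0.1551, 0.1457]
tcp_rot: [[0.998, -0.069, 0.001], [-0.069, -0.998, 0.0], [0.001, -0.0, -1.0]]
ft_force: [-4.3, 0.5, 10.8]
width: -0.002
clock: 25.28
eef_pos: [0.6246, -0.155, 0.1456]
tcp_rot: [[0.998, -0.069, 0.001], [-0.069, -0.998, 0.0], [0.001, -0.0, -1.0]]
ft_force: [-6.0, 0.9, 13.6]
width: 0.006
```

The stop is hard: force rises to 13.6 N with no travel, TCP z 0.1456 against 0.146 expected. Raising and backing away.

```bash
python3 -m pendant '-1 0 0 -0.3 0 0 0;-1 0 0 -0.7 0 0 0;-1 0 0 -1 0 0 0;-1 0 0 -2 0 0 0;-1 0 0 -3 0 0 0;-1 0 0 -3 0 0 0;-1 0 0 -3 0 0 0;-1 -3 0 0 0 0 0;-1 -4 0 0 0 0 0;-1 -4 0 0 0 0 0;-1 -4 0 0 0 0 0;-1 -3 0 0 0 0 0'
python3 -m pendant '-1 0 -2 0 0 0 0;-1 0 -4 0 0 0 0;-1 0 -4 0 0 0 0;-1 0 -2 0 0 0 0;-1 0 0 0 0 0 0;-1 0 0 0 0 0 0'
python3 look.py l14.png 0
python3 - <<'E'
from h import *
p=standp()
c,s=np.cos(p[2]),np.sin(p[2]); Rs=np.array([[c,-s,0],[s,c,0],[0,0,1]])
S=manip.grab_frame('side');T=manip.grab_frame('top'); save(S,'side14.png');save(T,'top14.png')
th=np.radians(30); X=[np.cos(th),0,np.sin(th)];
for n,q in(('plain tip',[65,92]),('bend+',[65,0]),('bend-',[-65,0]),('nozzle tip',[-65,-89])):
    P=Rs@(np.array(X)*q[0]+np.array([0,1,0])*q[1])/1000+[p[0],p[1],.0925]
    u=proj(S,P);v=proj(T,P)
    print(n,'side crop',((u-[345,230])*[420/119,600/170]).round(),'top crop',((v-[370,140])*[376/90,4.2]+[424,0]).round())
for l in('resin_jar','attar_pot','yellow_lid'):
    for f in(S,T): print(l,[(np.round(w(f,q['location']),3).tolist(),round(q['p'],2)) for q in manip.recognise(f,l)[:2]])
E
```

```text
clock: 26.78
eef_pos: [0.4436, -0.1424, 0.274]
tcp_rot: [[0.998, -0.068, 0.002], [-0.068, -0.998, 0.0], [0.002, -0.0, -1.0]]
ft_force: [0.4, -0.1, -0.2]
width: -0.001
clock: 27.52
eef_pos: [0.4533, -0.0236, 0.2732]
tcp_rot: [[0.998, -0.069, 0.001], [-0.069, -0.998, 0.001], [0.001, -0.001, -1.0]]
ft_force: [-0.5, -0.6, 0.2]
width: 0.0
27.525 [ 0.45328124 -0.02358392  0.27320004] [ 41.5  -6.4 -38.3 105.8  -4.1  79.2 -89.9] [-0.5 -0.6  0.2] [-0.02  0.03  0.02] 0.0002914179775782208
mid-home [-125.3  169.6  168.9] plain-high [-116.9  169.8  136.5] nozzle-low [-133.6  169.4  201.3]
tilt 0.04788612017875674
plain tip side crop [259. 153.] top crop [485. 150.]
bend+ side crop [331. 284.] top crop [681. 160.]
bend- side crop [ 53. 435.] top crop [646. 408.]
nozzle tip side crop [105. 602.] top crop [826. 418.]
resin_jar [([0.639, -0.019, 0.036], 0.72)]
resin_jar [([0.645, -0.007, 0.036], 0.95)]
attar_pot [([0.554, -0.009, 0.027], 0.93)]
attar_pot [([0.564, 0.006, 0.029], 0.51)]
yellow_lid [([0.405, 0.004, 0.011], 0.6)]
yellow_lid [([0.403, 0.042, 0.015], 0.84)]
```

View pics/l14.png

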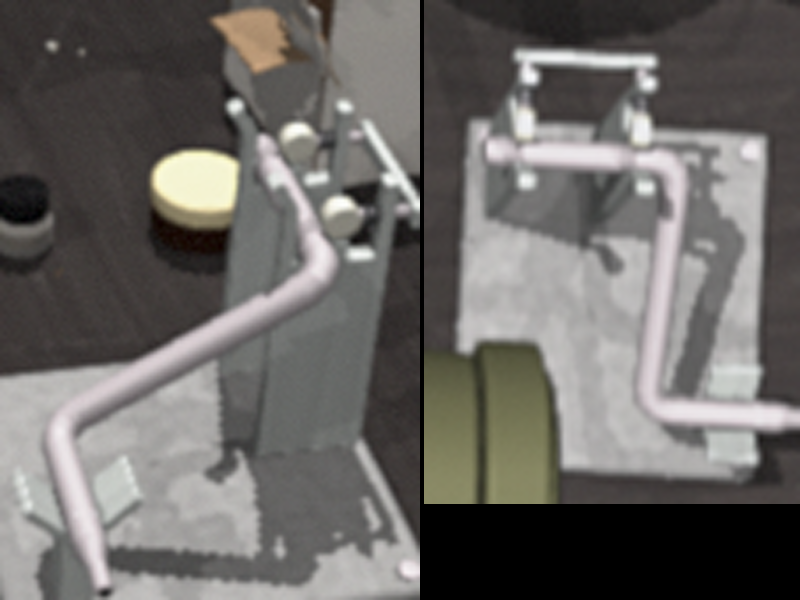

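View pics/side14.png

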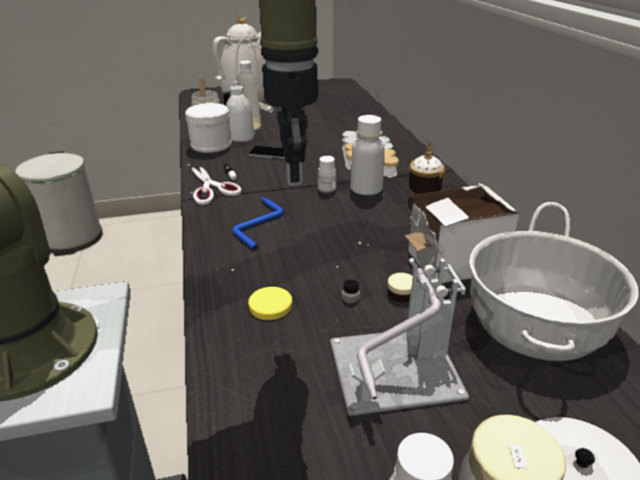

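The tube matches its home pose to within about 3 mm in both views. The rollers at (437, 270) and (441, 291) in the side view have closed over the leg. The pot, jar and lid are at their starting side-view pixels: (351, 291), (401, 286) and (270, 303). The gripper is clear of everything.

```bash
python3 -c "
from workcell import manip
print(manip.finish_job())"
```

```text
the job is handed in; nothing more can be done
None
```

The steel tube is home on the draining stand: nozzle leg down in the low V saddle, plain leg under the sprung rollers on the floor of the high fork. The job was handed in at about 28 s of the 67 s allowed.

I gripped the arm at its middle, carried it over, tilted it 37° and eased it down until the rollers and saddle took its weight. I then let go and pressed the plain leg down with the shut fingertips, in small steps.

- **Seating:** force readings on the way down stayed at about 5 N or less. At the bottom it met a hard stop, rising to 13.6 N with no further travel at the expected height (TCP z 0.1456 m against 0.146 m). In both views the tube matches its home pose to within about 3 mm, and the rollers have closed over the leg.
- **Bystanders:** the jar, pot and lid show no visible movement, and the gripper was clear of everything at hand-in.
- **Disagreements:** the last top view placed the yellow lid 27 mm further to +y than at the start (y 0.042 m against 0.015 m). I put this down to the arm partly hiding it, because the side view has it unchanged. The two cameras also disagreed by about 4 mm on the stand's position along y, and I used a joint fit of both.

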